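# Centre the finial on the finishing stand

### The job

The turned wooden finial on the small round finishing stand stands off to one side. Before it is sprayed, nudge it with light fingertip taps until its whole foot is inside the ring marked in the middle of the disc, leaving it standing upright there and still. Do not grip it, lift it, knock it over or hit it hard, and leave the spare finial, the jar and the tape roll alone.

Things in the scene. Friction and masses are not known exactly. Their poses are not given: they have to be found in the camera images.
- finial: Finial to centre: turned beech, 0.13 kg, 64 mm tall, loose on the disc, a little wobbly. Origin: centre of its underside, z up. The underside rests on a 28 mm circle and flares to a 56 mm cylinder from 5 to 17 mm height (widest part: push here). Above: 18 mm neck at 24 to 28 mm, then a ball 38 mm across centred 45 mm up. Pushed at the foot it slides at about 1 N; pushed at the ball it may tip over.
- disc_centre (a point): Centre of the stand's upper face, 60 mm above the bench: a flat, level aluminium disc of 140 mm diameter, 8 mm thick, on a 28 mm stem and 120 mm round foot, fixed to the bench and not turning. A thin black ring, 70 mm inner and 74 mm outer diameter, is drawn round this point, with no step.
- spare_finial: Bystander: a second finial just like the first, standing on the bench, origin at the centre of its underside.
- lacquer_jar: Bystander: closed jar, 64 mm diameter, 95 mm tall, standing on the bench, origin at the centre of its underside.
- tape_roll: Bystander: roll of paper tape lying flat on the bench, 96 mm outer diameter, 36 mm high, origin at the centre of its underside.
Not all that is in view belongs to the job. What is shaped like the finial but black or turquoise is not meant.

How it is judged:
By the outcome, as a careful person would: the job done as asked, in the order asked, and still so for the second after the job is handed in, with the robot touching nothing.
It also fails if it takes over 51 s, if anything falls off the work surface, if the arm or the gripper's body presses on something with over 40 N, if the wrist force passes 120 N, or if a joint passes its speed limit or range.

### The arm

A 6-joint arm with a two-finger parallel gripper is mounted at the origin on the work surface. World frame = base frame: x ahead of the robot, y to its left, z up, the work surface at z = 0. Lengths are in mm, angles in degrees, forces in N, time in s.
With the tool pointing down it reaches from about 300 to 850 mm from the base axis. Payload 4.2 kg.
Tool frame: the origin (TCP) lies midway between the tips of the shut fingers; the grasp point (between the pads) lies 19 mm behind it; z points along the fingers, x is the direction in which the jaws open and shut, and the axes are right-handed (so a half turn about z gives the same grasp; the last joint's range is limited). The gripper opens to 91 mm and grips with 3 to 60 N. Pads are 32 mm wide; open, the fingers measure 118 mm over their backs; the gripper's body (76 mm by 178 mm) begins 60 mm behind the grasp point.
Start: joints at [-75.745, 18.312, 89.639, -0, 72.044, -1.146], TCP at [152.708, -554.368, 213.976] pointing down, gripper open.
Joint ranges: [-177.97, 177.97], [-48.28, 115.42], [12.27, 149.76], [-77.06, 257.06], [2.81, 150.46], [-146.56, 146.56]. Speed limits (degrees/s): [147.25, 147.25, 180, 180, 180, 180].

### API

Orientations are given as [roll, pitch, yaw] about the fixed x, y, z axes, in that order (R = Rz(yaw) Ry(pitch) Rx(roll)).
In Python, from workcell import env gives the robot as it stands. The module is installed in compiled form; this text tells all that it offers.
- The arm moves only by the tool drive_tool, never from a script. Its argument "series" is a list of rows, each a list of 3 entries, a list of its own where there are three numbers: the closure, from 0 (fully open) to 1 (shut), then the shift along the tool's x, y, z in mm, then the turn, a rotation vector about the tool's x, y, z in rad. In form: [[gripper, [dx, dy, dz], [rx, ry, rz]], ...]. A call has exactly 5 rows; each row is the pose to reach, as a shift and turn from the pose commanded when the call began, along the tool's axes at that moment; what a row does not reach only later rows make up. A row lasts 1/10 s, in which the tool goes at most 50 mm and 8.59 degrees, less where a joint would pass 70% of its speed; a pose out of reach is approached as far as the arm can. A call with a gripper value outside its range is refused whole. The fingers move at their own pace and stop on an object; "squeeze" is the grip in N (left out, the last holds). Time passes only in rows, so rows that repeat a pose let the fingers close, or fill a call up. It gives the time, the measured TCP pose, the force and the opening at its end, in the units of the state.
- env.state(): the state, without advancing time (a new reading comes with each control period).
- env.grab_frame(name): name is "side" or "top"; returns a dict with "image" (420x560x3 uint8, red, green, blue), "K" (3x3 intrinsics, pixels), "k1" (the pictures are not rectified: a ray, as slopes to the right and down, at radius r is drawn at 1 + k1 r^2 times it, then the intrinsics apply), "origin" and "orientation" of the camera in the world. Camera axes: x right, y down, z forward; pixel columns grow to the right and rows downward; lengths in mm; the calibration is good to about 2 mm. A picture is of the moment at which its call begins. There is no depth.
- env.job_done(): hands the job in, once; it reports no verdict.
The state is a dict: "time_s": time; "qpos": joint angles; "qvel": joint speeds; "effort": joint torques, N m; "ee_pos": TCP position; "ee_rot": TCP orientation; "force": force on the tool from outside, world axes, zero at the start; "torque": the same for the moment, N m; "gripper_width": finger opening in mm.
Only numpy, scipy, OpenCV 4.12 (cv2) and the standard library are available. Lean on these libraries where they do the work, as an engineer would, in place of code of your own. Each camera call takes 0.05 s, during which the arm holds its last target.

## Working session

There is one attempt and no reset: what is moved stays moved. The work goes in short steps, Python scripts to look and compute and a tool call to move; the robot and the scene stay as the last step left them, time stands still between calls to the robot, and variables do not carry over. Pictures are saved under pics/ and viewed, and the job is handed in when it is done.

Besides the shell and the picture viewer there is one more tool, called after "Emit:" in YAML: its name, and indented under it one key for each argument. drive_tool: Moves the arm, as the interface text tells. Its arguments: {"type":"object","properties":{"series":{"type":"array","items":{"type":"array"}},"squeeze":{"type":"number"}},"required":["series"]}

```bash
mkdir -p pics; cat > h.py <<'E'
import numpy as np, cv2
from workcell import env
from scipy.spatial.transform import Rotation as R
def grab(n,f):
    g=env.grab_frame(n); cv2.imwrite('pics/'+f,cv2.cvtColor(g['image'],cv2.COLOR_RGB2BGR)); return g
E
python3 - <<'E'
from h import *
import pickle
print(env.state())
d={}
for n in('side','top'):
    g=grab(n,n+'0.png'); d[n]=g; print({k:v for k,v in g.items() if k!='image'})
pickle.dump(d,open('d0.pkl','wb'))
E
```

```text
{'time_s': 0.0, 'qpos': array([-7.57445565e+01,  1.83510140e+01,  8.97070662e+01, -3.45724709e-03,
        7.20434431e+01, -1.14492545e+00]), 'qvel': array([-0.00601739, -0.01179308, -0.08513978, -0.00905043,  0.03200525,
       -0.03352467]), 'effort': array([-1.52289402e-03, -4.12465060e+01, -2.31974548e+01,  7.24281301e-02,
        4.56435978e-02, -1.47277733e-04]), 'ee_pos': array([ 152.56424835, -553.86089633,  213.12209666]), 'ee_rot': array([ 1.79998742e+02,  1.01568654e-01, -7.45985634e+01]), 'force': array([0.30924318, 0.14378303, 0.20901448]), 'torque': array([ 0.01633289,  0.0368688 , -0.02786353]), 'gripper_width': 91.37026639151856}
{'K': array([[423.35404482,   0.        , 277.51897384],
       [  0.        , 423.35404482, 206.68781923],
       [  0.        ,   0.        ,   1.        ]]), 'k1': -0.014272486191408829, 'origin': array([ 362.11142743, -715.56347062,  794.49129439]), 'orientation': array([-134.02997384,    0.16790796,  -17.81189877])}
{'K': array([[539.76193864,   0.        , 278.33572244],
       [  0.        , 539.76193864, 209.95291516],
       [  0.        ,   0.        ,   1.        ]]), 'k1': 0.06313693987265682, 'origin': array([ 485.96509326,  -16.03663577, 1099.59277189]), 'orientation': array([-175.77346952,    0.33764061,  -91.35661225])}
```

View pics/side0.png

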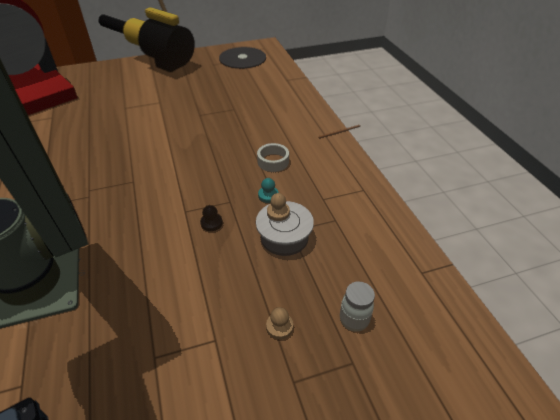

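View pics/top0.png

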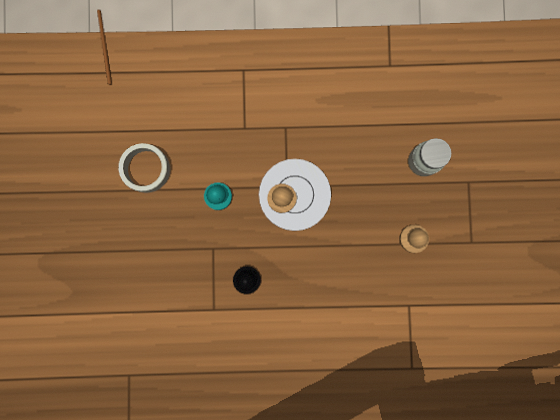

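Candidates for the finial:
- beech on the disc: top (282,197), side (278,206). This is the one meant.
- beech on the bench: top (415,238). This is the spare.
- black: top (246,280).
- turquoise: top (218,195).

Next, a close crop to check that choice.

```bash
python3 - <<'E'
import cv2,numpy as np
a=cv2.imread('pics/top0.png')[150:240,235:355]; b=cv2.imread('pics/side0.png')[170:260,230:340]
a=cv2.resize(a,(480,360),interpolation=cv2.INTER_CUBIC);b=cv2.resize(b,None,fx=4,fy=4,interpolation=cv2.INTER_CUBIC)[:, :320]
cv2.imwrite('pics/crop0.png',np.hstack([a,b]))
E
```

```text
(no output)
```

View pics/crop0.png

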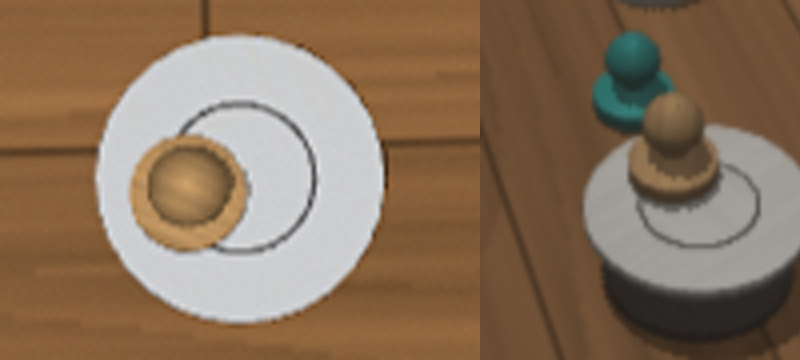

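```bash
cat >> h.py <<'E'
from scipy.optimize import least_squares, minimize
def proj(g,P):
    Rm=R.from_euler('xyz',g['orientation'],degrees=True).as_matrix()
    c=(np.atleast_2d(P)-g['origin'])@Rm
    s=c[:,:2]/c[:,2:]; s=s*(1+g['k1']*(s**2).sum(1,keepdims=True))
    return s@np.diag(np.diag(g['K'])[:2])+g['K'][:2,2]
T=np.linspace(0,2*np.pi,120,endpoint=False)
def circ(x,y,z,r): return np.c_[x+r*np.cos(T),y+r*np.sin(T),np.full(T.size,z)]
def discmask(g):
    hsv=cv2.cvtColor(g['image'],cv2.COLOR_RGB2HSV).astype(int)
    uv=proj(g,[485,-10,60])[0] if not hasattr(g,'c') else g.c
    m=((hsv[...,1]<45)&(hsv[...,2]>120)).astype(np.uint8)
    m=cv2.morphologyEx(m,cv2.MORPH_OPEN,np.ones((2,2),np.uint8))
    n,l,st,ce=cv2.connectedComponentsWithStats(m)
    return l,st,ce
def silh(g,x,y,z0,S=4):
    H,W=g['image'].shape[:2]; M=np.zeros((H*S,W*S),np.uint8)
    def fill(P):
        h=cv2.convexHull(((proj(g,P)+.5)*S).astype(np.float32)); cv2.fillPoly(M,[np.round(h).astype(np.int32)],1)
    fill(np.vstack([circ(x,y,z0,14),circ(x,y,z0+5,28),circ(x,y,z0+17,28)]))
    fill(np.vstack([circ(x,y,z0+17,10),circ(x,y,z0+28,9)]))
    fill(np.vstack([circ(x,y,z0+45+19*np.sin(a),19*np.cos(a)) for a in np.linspace(-1.5,1.5,15)]))
    return M
E
python3 - <<'E'
from h import *
import pickle
d=pickle.load(open('d0.pkl','rb'))
cen={'top':(310,180),'side':(300,235)}
edges={}
for n,g in d.items():
    l,st,ce=discmask(g)
    i=l[cen[n][1],cen[n][0]]; print(n,i,st[i],ce[i])
    m=(l==i).astype(np.uint8)
    cnt=max(cv2.findContours(m,cv2.RETR_EXTERNAL,cv2.CHAIN_APPROX_NONE)[0],key=cv2.contourArea)
    h=cv2.convexHull(cnt)[:,0].astype(float)
    edges[n]=h
    print(cv2.fitEllipse(h.astype(np.float32)))
def resid(p,ns,g_=None):
    out=[]
    for n in ns:
        q=proj(d[n],circ(*p[:2],p[2] if len(p)>2 else 60,70))
        D=np.linalg.norm(edges[n][:,None]-q[None],axis=2)
        hull=q.astype(np.float32)
        out+= [cv2.pointPolygonTest(hull,tuple(map(float,e)),True)-.3 for e in edges[n]]
    return np.array(out)
for ns in(['top'],['side']):
    s=least_squares(resid,[485,-10],args=(ns,),loss='soft_l1',diff_step=1e-3); print(ns,s.x,np.abs(s.fun).mean())
s=least_squares(resid,[485,-10,60],args=(['top','side'],),loss='soft_l1',diff_step=1e-3); print('both',s.x,np.abs(s.fun).mean())
E
```

```text
side 7 [ 257  203   57   41 1392] [286.94683908 225.38936782]
((285.2938232421875, 222.59979248046875), (40.986690521240234, 57.47922134399414), 90.77799987792969)
top 5 [ 260  160   72   72 3329] [298.07539802 194.66386302]
((295.5345764160156, 195.30581665039062), (71.61363220214844, 71.7585678100586), 163.4856414794922)
['top'] [590.82323429 -45.62572804] 0.10601163401439742
['side'] [594.45775726 -46.07133156] 0.14621371181424697
both [591.69895413 -45.79799199  60.40052343] 0.4786669172629556
```

```bash
cat >> h.py <<'E'
DC={'top':(590.8,-45.6),'side':(594.5,-46.1)}
def fitfin(g,n,x0,z0=60,cov=None):
    hsv=cv2.cvtColor(g['image'],cv2.COLOR_RGB2HSV).astype(int)
    roi=np.zeros(hsv.shape[:2],np.uint8)
    pts=np.vstack([circ(*DC[n],60,66),circ(*DC[n],115,45)])
    if z0<30: pts=np.vstack([circ(*x0,0,60),circ(*x0,64,60)])
    cv2.fillPoly(roi,[np.round(cv2.convexHull(proj(g,circ(*DC[n],60,69)).astype(np.float32))).astype(np.int32)],1)
    h=hsv[...,0]; m=((hsv[...,1]>70)&(h>5)&(h<28)).astype(np.uint8)
    m=m*roi
    m=cv2.morphologyEx(m,cv2.MORPH_OPEN,np.ones((3,3),np.uint8))
    roib=roi>0
    def cost(p):
        s=cv2.resize(silh(g,p[0],p[1],z0).astype(np.float32),m.shape[::-1],interpolation=cv2.INTER_AREA)
        return np.abs(s-m)[roib].sum()
    r=minimize(cost,x0,method='Nelder-Mead',options=dict(initial_simplex=np.array([x0,[x0[0]+12,x0[1]],[x0[0],x0[1]+12]]),xatol=.1,fatol=.1))
    return r.x,r.fun,m
E
python3 - <<'E'
from h import *
import pickle
d=pickle.load(open('d0.pkl','rb'))
for n in d:
    g=d[n]
    x,f,m=fitfin(g,n,[DC[n][0]-3,DC[n][1]+25])
    print(n,x,x-DC[n],f,m.sum())
    im=cv2.resize(cv2.cvtColor(g['image'],cv2.COLOR_RGB2BGR),None,fx=4,fy=4)
    c=cv2.findContours(silh(g,*x,60),cv2.RETR_EXTERNAL,cv2.CHAIN_APPROX_NONE)[0]; cv2.drawContours(im,c,-1,(0,0,255),1)
    for rr in(35,70): cv2.polylines(im,[np.round((proj(g,circ(*DC[n],60,rr))+.5)*4).astype(np.int32)],True,(255,0,0),1)
    u,v=(proj(g,[*DC[n],70])[0]*4).astype(int); cv2.imwrite(f'pics/ov_{n}.png',im[v-200:v+200,u-200:u+200])
a=cv2.imread('pics/ov_top.png');b=cv2.imread('pics/ov_side.png');cv2.imwrite('pics/ov0.png',np.hstack([a,b]))
E
```

```text
side [585.07548271 -13.64655269] [-9.42451729 32.45344731] 21.1875 340
top [585.2614977  -18.06977874] [-5.5385023  27.53022126] 45.3125 653
```

View pics/ov0.png

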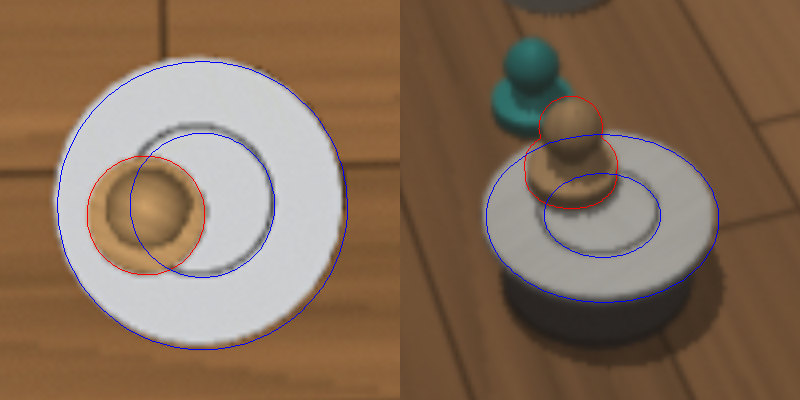

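The disc fit sits about 1 px off, because the even-sized morphology kernel shifts the mask. I'll refit with no kernel and use the ring itself as well.

```bash
python3 - <<'E'
from h import *
import pickle
d=pickle.load(open('d0.pkl','rb'))
cen={'top':(310,180),'side':(300,235)}
for n,g in d.items():
    gray=cv2.cvtColor(g['image'],cv2.COLOR_RGB2GRAY)
    hsv=cv2.cvtColor(g['image'],cv2.COLOR_RGB2HSV).astype(int)
    m=((hsv[...,1]<45)&(hsv[...,2]>120)).astype(np.uint8)
    m=cv2.morphologyEx(m,cv2.MORPH_OPEN,np.ones((3,3),np.uint8))
    l=cv2.connectedComponents(m)[1]; m=(l==l[cen[n][1],cen[n][0]]).astype(np.uint8)
    cnt=max(cv2.findContours(m,cv2.RETR_EXTERNAL,cv2.CHAIN_APPROX_NONE)[0],key=cv2.contourArea)
    e=cv2.convexHull(cnt)[:,0].astype(float)
    def fit(e,r,off,loss='soft_l1'):
        f=lambda p:np.array([cv2.pointPolygonTest(proj(g,circ(*p,60,r)).astype(np.float32),tuple(map(float,q)),True)-off for q in e])
        return least_squares(f,[591,-46],loss=loss,f_scale=.5,diff_step=[1e-3,1e-2])
    s=fit(e,70,.4); print(n,'disc',s.x,np.abs(s.fun).mean())
    # ring: sub-pixel darkest along radial rays in 3D
    c=s.x
    for it in range(3):
        P=[]
        for t in np.arange(0,2*np.pi,.05):
            rr=np.arange(29,43,.25); Q=np.c_[c[0]+rr*np.cos(t),c[1]+rr*np.sin(t),np.full(rr.size,60)]
            uv=proj(g,Q).astype(np.float32)
            v=cv2.remap(gray.astype(np.float32),uv[:,:1],uv[:,1:],cv2.INTER_LINEAR)[:,0]
            sat=cv2.remap(hsv[...,1].astype(np.float32),uv[:,:1],uv[:,1:],cv2.INTER_LINEAR)[:,0]
            if sat.max()>60: continue
            k=v.argmin()
            if 2<k<rr.size-3 and np.median(v)-v[k]>25:
                w=np.clip(np.median(v)-v-10,0,None); P.append([(rr*w).sum()/w.sum()*np.cos(t)+c[0],(rr*w).sum()/w.sum()*np.sin(t)+c[1]])
        P=np.array(P)
        q=least_squares(lambda p:np.hypot(P[:,0]-p[0],P[:,1]-p[1])-36,c,loss='soft_l1'); c=q.x
    print(n,'ring',c,len(P),np.abs(q.fun).mean())
E
```

```text
side disc [593.19453281 -42.48617307] 0.1537260105655053
side ring [593.55752956 -41.41699828] 78 0.26533063523536327
top disc [592.79011965 -43.74655948] 0.15703152420803257
top ring [593.05073693 -43.67242999] 84 0.13282107273327476
```

```bash
sed -i "s/^DC=.*/DC={'top':(593.0,-43.7),'side':(593.4,-42.0)}/" h.py; python3 - <<'E'
from h import *
import pickle
d=pickle.load(open('d0.pkl','rb'))
for n in d:
    g=d[n]
    x,f,m=fitfin(g,n,[DC[n][0]-8,DC[n][1]+25])
    print(n,x,x-DC[n],f,m.sum())
    im=cv2.resize(cv2.cvtColor(g['image'],cv2.COLOR_RGB2BGR),None,fx=4,fy=4)
    c=cv2.findContours(silh(g,*x,60),cv2.RETR_EXTERNAL,cv2.CHAIN_APPROX_NONE)[0]; cv2.drawContours(im,c,-1,(0,0,255),1)
    for rr in(36,70): cv2.polylines(im,[np.round((proj(g,circ(*DC[n],60,rr))+.5)*4).astype(np.int32)],True,(255,0,0),1)
    u,v=(proj(g,[*DC[n],70])[0]*4).astype(int); cv2.imwrite(f'pics/ov_{n}.png',im[v-200:v+200,u-200:u+200])
a=cv2.imread('pics/ov_top.png');b=cv2.imread('pics/ov_side.png');cv2.imwrite('pics/ov1.png',np.hstack([a,b]))
# two-view height check: ball centre (blob top part) - turquoise & ball triangulation by varying z0
for z in(54,57,60,63,66):
    o=[fitfin(d[n],n,[DC[n][0]-8,DC[n][1]+25],z)[0] for n in('top','side')]; print(z,o[0]-o[1])
E
```

```text
side [585.05047495 -13.96911   ] [-8.34952505 28.03089   ] 24.5625 359
top [585.32734749 -18.1918952 ] [-7.67265251 25.5081048 ] 45.3125 653
54 [-0.96633118 -9.95272852]
57 [-0.62002083 -7.13073491]
60 [ 0.27687254 -4.2227852 ]
63 [ 1.04697344 -1.27505727]
66 [1.26194534 1.6757267 ]
```

View pics/ov1.png

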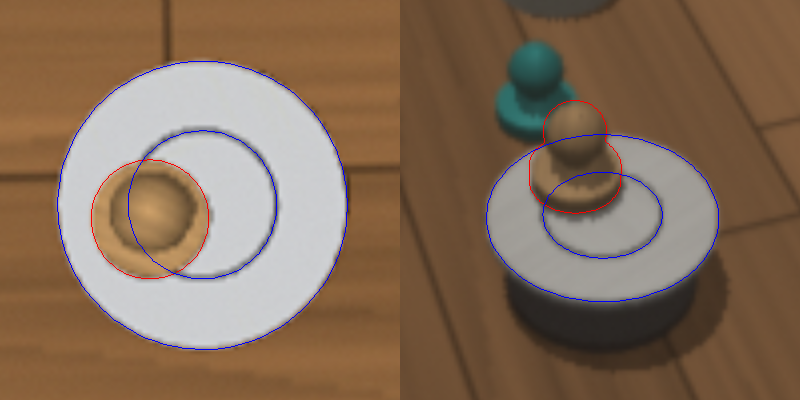

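Emit:
drive_tool:
  series:
    - [1, [0, 0, 0], [0, 0, 0]]
    - [1, [40, -20, 0], [0, 0, 0]]
    - [1, [30, -70, 0], [0, 0, 0]]
    - [1, [20, -120, 0], [0, 0, 0]]
    - [1, [0, -170, 0], [0, 0, 0]]
  squeeze: 5

```text
time_s: 0.6
ee_pos: [313.6, -512.5, 213.2]
ee_rot: [-180.0, 0.0, -74.7]
force: [0.2, -0.5, 0.7]
gripper_width: 54.1
```

Emit:
drive_tool:
  series:
    - [1, [-33, -28, 0], [0, 0, 0]]
    - [1, [-66, -56, 0], [0, 0, 0]]
    - [1, [-99, -83, 0], [0, 0, 0]]
    - [1, [-132, -111, 0], [0, 0, 0]]
    - [1, [-165, -139, 0], [0, 0, 0]]

```text
time_s: 1.1
ee_pos: [402.6, -315.0, 213.9]
ee_rot: [-180.0, 0.0, -74.6]
force: [1.2, -0.2, -0.2]
gripper_width: 14.2
```

Emit:
drive_tool:
  series:
    - [1, [-33, -28, 0], [0, 0, 0]]
    - [1, [-66, -56, 0], [0, 0, 0]]
    - [1, [-99, -83, 0], [0, 0, 0]]
    - [1, [-132, -111, 0], [0, 0, 0]]
    - [1, [-165, -139, 0], [0, 0, 0]]

```text
time_s: 1.6
ee_pos: [492.7, -119.0, 213.9]
ee_rot: [-180.0, -0.0, -74.6]
force: [0.0, -0.9, 0.0]
gripper_width: 0.5
```

Emit:
drive_tool:
  series:
    - [1, [-33, -28, 0], [0, 0, 0]]
    - [1, [-66, -56, 0], [0, 0, 0]]
    - [1, [-99, -83, 0], [0, 0, 0]]
    - [1, [-133, -110, 0], [0, 0, 0]]
    - [1, [-133, -110, 0], [0, 0, -0.02]]

```text
time_s: 2.1
ee_pos: [564.6, 41.1, 213.4]
ee_rot: [-179.9, 0.1, -73.1]
force: [-0.1, -0.2, 0.2]
gripper_width: 0.4
```

Emit:
drive_tool:
  series:
    - [1, [0, 0, 35], [0, 0, 0]]
    - [1, [0, 0, 70], [0, 0, 0]]
    - [1, [0, 0, 105], [0, 0, 0]]
    - [1, [0, 0, 135], [0, 0, 0]]
    - [1, [0, 0, 147], [0, 0, 0]]

```text
time_s: 2.6
ee_pos: [560.6, 36.0, 64.0]
ee_rot: [179.7, 0.1, -73.5]
force: [-0.7, 0.7, -0.5]
gripper_width: 0.3
```

```bash
python3 - <<'E'
from h import *
for n in('top','side'):
    g=grab(n,n+'1.png'); 
    im=cv2.resize(cv2.cvtColor(g['image'],cv2.COLOR_RGB2BGR),None,fx=4,fy=4)
    u,v=(proj(g,[*DC[n],70])[0]*4).astype(int); cv2.imwrite(f'pics/ov_{n}.png',im[v-250:v+200,u-220:u+180])
    x,f,m=fitfin(g,n,[DC[n][0]-8,DC[n][1]+25]); print(n,x-DC[n],f)
a=cv2.imread('pics/ov_top.png');b=cv2.imread('pics/ov_side.png');cv2.imwrite('pics/ap1.png',np.hstack([a,b]))
s=env.state();print(s['time_s'],s['ee_pos'],s['ee_rot'],s['force'])
E
```

```text
top [-68.  76.] 0.0
side [-7.76541936 27.71769947] 18.75
2.7 [561.8129036   36.18874604  65.48736926] [ 1.79783745e+02  3.94859842e-02 -7.34646771e+01] [-1.30208967  0.20453532 -0.18249428]
```

View pics/ap1.png

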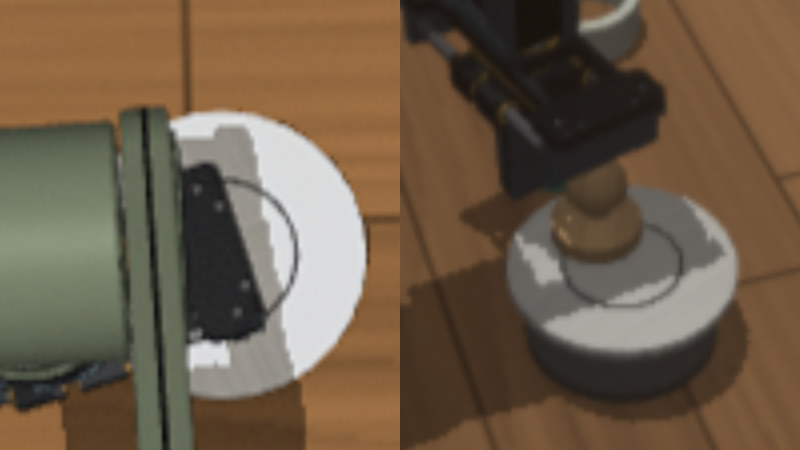

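Emit:
drive_tool:
  series:
    - [1, [0, -3, -2], [0, 0, 0]]
    - [1, [3, -7, -2], [0, 0, 0]]
    - [1, [6, -7, -2], [0, 0, 0]]
    - [1, [6, -7, -2], [0, 0, 0]]
    - [1, [6, -7, -2], [0, 0, 0]]

```text
time_s: 3.2
ee_pos: [571.7, 32.8, 69.4]
ee_rot: [-180.0, -0.0, -73.5]
force: [0.6, 0.2, 0.1]
gripper_width: 0.5
```

```bash
python3 - <<'E'
from h import *
s=env.state();print(s['time_s'],s['ee_pos'],s['ee_rot'],s['force'],s['qpos'],s['qvel'])
c=np.array([585.2,-17]);y=np.radians(s['ee_rot'][2]);d=c-s['ee_pos'][:2]
print('along',d@[np.cos(y),np.sin(y)],'lat',d@[np.sin(y),-np.cos(y)])
E
```

```text
3.2 [571.65772829  32.80664993  69.40348965] [-1.79962334e+02 -1.39104538e-02 -7.34668085e+01] [0.60268557 0.17828412 0.11195863] [ 2.13613269e+00  2.53598611e+01  1.01446402e+02 -5.13373900e-03
  5.31537949e+01  7.56060138e+01] [ 0.0699497   0.2057568   0.43694662  0.06757993 -0.13430373 -0.09066479]
along 51.60113047364795 lat 1.1911482164615823
```

Emit:
drive_tool:
  series:
    - [1, [2, 1, 1], [0, 0, 0]]
    - [1, [4, 1, 2], [0, 0, 0]]
    - [1, [5, 1, 2], [0, 0, 0]]
    - [1, [6, 1, 2], [0, 0, 0]]
    - [1, [7, 1, 2], [0, 0, 0]]

```text
time_s: 3.7
ee_pos: [572.6, 25.9, 66.9]
ee_rot: [180.0, -0.0, -73.5]
force: [-0.6, -0.0, 0.3]
gripper_width: 0.9
```

Emit:
drive_tool:
  series:
    - [1, [1, 0, 0], [0, 0, 0]]
    - [1, [2, 0, 0], [0, 0, 0]]
    - [1, [3, 0, 0], [0, 0, 0]]
    - [1, [4, 0, 0], [0, 0, 0]]
    - [1, [5, 0, 0], [0, 0, 0]]

```text
time_s: 4.2
ee_pos: [574.0, 21.1, 67.0]
ee_rot: [-180.0, -0.0, -73.4]
force: [0.4, 0.5, -0.2]
gripper_width: 0.5
```

```bash
cat >look.py <<'E'
from h import *
import sys
t=sys.argv[1]; ns=sys.argv[2:] or ['side']
ims=[]
for n in ns:
    g=grab(n,f'{n}_{t}.png')
    x,f,m=fitfin(g,n,[DC[n][0]-3,DC[n][1]+10]); print(n,'offset',x-DC[n],f,m.sum())
    im=cv2.resize(cv2.cvtColor(g['image'],cv2.COLOR_RGB2BGR),None,fx=4,fy=4)
    c=cv2.findContours(silh(g,*x,60),cv2.RETR_EXTERNAL,cv2.CHAIN_APPROX_NONE)[0]; cv2.drawContours(im,c,-1,(0,0,255),1)
    u,v=(proj(g,[*DC[n],70])[0]*4).astype(int); ims.append(im[v-200:v+200,u-200:u+200])
cv2.imwrite(f'pics/v_{t}.png',np.hstack(ims))
s=env.state();print(s['time_s'],s['ee_pos'],s['ee_rot'],s['force'])
E
python3 look.py a side
```

```text
side offset [-7.94588153 27.68263522] 27.9375 358
4.25 [574.03415701  20.97540567  66.92689224] [-1.79997527e+02 -1.10560234e-02 -7.34561670e+01] [0.18189684 0.83401981 0.10951055]
```

View pics/v_a.png

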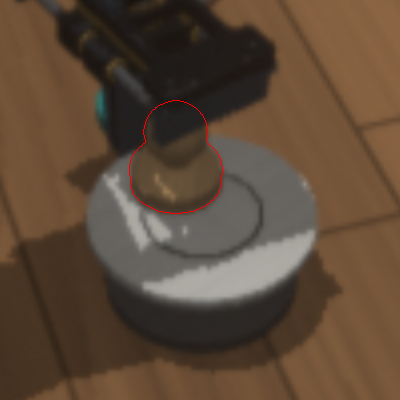

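The finial (side view about (175,165) in the crop) is still upright and hasn't moved. The fingertip is right at its flare.

Emit:
drive_tool:
  series:
    - [1, [1, 0, 0], [0, 0, 0]]
    - [1, [2, 0, 0], [0, 0, 0]]
    - [1, [3, 0, 0], [0, 0, 0]]
    - [1, [4, 0, 0], [0, 0, 0]]
    - [1, [5, 0, 0], [0, 0, 0]]

```text
time_s: 4.75
ee_pos: [575.3, 16.4, 66.9]
ee_rot: [180.0, 0.0, -73.5]
force: [0.5, -0.1, -0.6]
gripper_width: 0.6
```

Emit:
drive_tool:
  series:
    - [1, [1, 0, 0], [0, 0, 0]]
    - [1, [2, 0, 0], [0, 0, 0]]
    - [1, [3, 0, 0], [0, 0, 0]]
    - [1, [4, 0, 0], [0, 0, 0]]
    - [1, [5, 0, 0], [0, 0, 0]]

```text
time_s: 5.25
ee_pos: [576.8, 11.5, 66.9]
ee_rot: [180.0, -0.0, -73.5]
force: [-0.9, 0.6, 0.4]
gripper_width: 0.6
```

```bash
python3 look.py b side
```

```text
side offset [-6.5243715  22.25397801] 63.125 348
5.3 [576.86873699  11.37424019  66.9361223 ] [-1.79999180e+02 -1.24539356e-02 -7.34548731e+01] [-0.51354976 -0.0826277   0.02822216]
```

View pics/v_b.png

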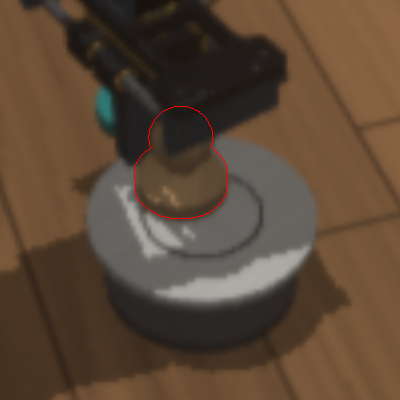

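It moved about 6 mm along the intended line and is still upright. I'll continue slowly, then back off and look from above.

Emit:
drive_tool:
  series:
    - [1, [1, 0, 0], [0, 0, 0]]
    - [1, [2, 0, 0], [0, 0, 0]]
    - [1, [3, 0, 0], [0, 0, 0]]
    - [1, [4, 0, 0], [0, 0, 0]]
    - [1, [5, 0, 0], [0, 0, 0]]

```text
time_s: 5.8
ee_pos: [578.2, 6.7, 66.9]
ee_rot: [180.0, -0.0, -73.5]
force: [0.5, 0.2, -0.3]
gripper_width: 0.1
```

Emit:
drive_tool:
  series:
    - [1, [1, 0, 0], [0, 0, 0]]
    - [1, [2, 0, 0], [0, 0, 0]]
    - [1, [3, 0, 0], [0, 0, 0]]
    - [1, [4, 0, 0], [0, 0, 0]]
    - [1, [5, 0, 0], [0, 0, 0]]

```text
time_s: 6.3
ee_pos: [579.7, 1.9, 66.9]
ee_rot: [-180.0, -0.0, -73.5]
force: [-0.9, -0.0, 0.4]
gripper_width: 0.5
```

```bash
python3 look.py c side
```

```text
side offset [-4.43926477 12.17581582] 98.625 364
6.35 [579.72788295   1.76250891  66.94627256] [-1.79997557e+02 -1.33886032e-02 -7.34564456e+01] [-0.80054344  0.11187498  0.3352655 ]
```

View pics/v_c.png

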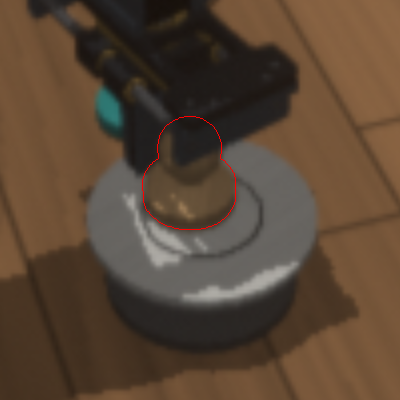

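Emit:
drive_tool:
  series:
    - [1, [1, 0, 0], [0, 0, 0]]
    - [1, [2, 0, 0], [0, 0, 0]]
    - [1, [3, 0, 0], [0, 0, 0]]
    - [1, [4, 0, 0], [0, 0, 0]]
    - [1, [5, 0, 0], [0, 0, 0]]

```text
time_s: 6.85
ee_pos: [581.1, -2.9, 66.9]
ee_rot: [180.0, -0.0, -73.5]
force: [0.3, 1.2, 0.3]
gripper_width: 0.6
```

Emit:
drive_tool:
  series:
    - [1, [1, 0, 0], [0, 0, 0]]
    - [1, [1, 0, 0], [0, 0, 0]]
    - [1, [-3, 0, 0], [0, 0, 0]]
    - [1, [-8, 0, 0], [0, 0, 0]]
    - [1, [-15, 0, 0], [0, 0, 0]]

```text
time_s: 7.35
ee_pos: [576.7, 11.9, 66.9]
ee_rot: [-180.0, -0.0, -73.5]
force: [0.1, -0.1, -0.2]
gripper_width: 0.7
```

Emit:
drive_tool:
  series:
    - [1, [-20, 0, 0], [0, 0, 0]]
    - [1, [-50, 0, -20], [0, 0, 0]]
    - [1, [-90, 0, -40], [0, 0, 0]]
    - [1, [-130, 0, -60], [0, 0, 0]]
    - [1, [-150, 0, -60], [0, 0, 0]]

```text
time_s: 7.85
ee_pos: [534.6, 158.9, 129.9]
ee_rot: [-179.7, 0.0, -73.3]
force: [0.8, -0.6, 0.7]
gripper_width: 0.7
```

```bash
python3 look.py d top side
```

```text
top offset [-2.50454235  3.60920572] 37.875 662
side offset [-2.56417769  5.01693121] 39.4375 452
7.95 [533.31023446 158.18075437 127.76807118] [-1.79913191e+02  2.51045254e-02 -7.32209208e+01] [ 0.29028836 -0.63986217 -0.6890857 ]
```

View pics/v_d.png

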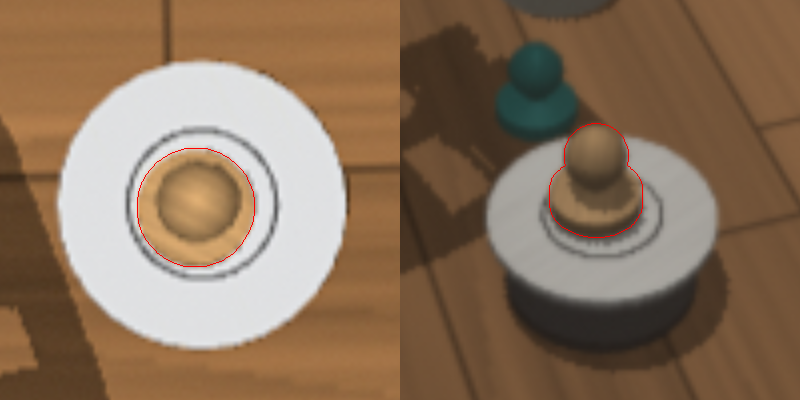

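The whole 56 mm flare is inside the ring, but it sits about 4–5 mm off centre with 2 mm to spare. One more light tap of about 4 mm should leave a better margin.

Emit:
drive_tool:
  series:
    - [1, [20, 0, 0], [0, 0, 0]]
    - [1, [60, 0, 20], [0, 0, 0]]
    - [1, [95, 0, 40], [0, 0, 0]]
    - [1, [120, 0, 55], [0, 0, 0]]
    - [1, [130, 0, 60], [0, 0, 0]]

```text
time_s: 8.45
ee_pos: [570.2, 28.0, 64.9]
ee_rot: [179.8, 0.0, -73.6]
force: [-0.1, 0.8, -0.3]
gripper_width: 0.6
```

Emit:
drive_tool:
  series:
    - [1, [0, 0, 0], [0, 0, 0]]
    - [1, [7, 0, 0], [0, 0, 0]]
    - [1, [14, 0, 0], [0, 0, 0]]
    - [1, [20, 0, 0], [0, 0, 0]]
    - [1, [24, 0, 0], [0, 0, 0]]

```text
time_s: 8.95
ee_pos: [578.4, 7.7, 67.5]
ee_rot: [-179.9, -0.0, -73.4]
force: [-0.4, -0.3, -0.4]
gripper_width: 0.2
```

Emit:
drive_tool:
  series:
    - [1, [3, 0, 0], [0, 0, 0]]
    - [1, [5, 0, 0], [0, 0, 0]]
    - [1, [7, 0, 0], [0, 0, 0]]
    - [1, [8, 0, 0], [0, 0, 0]]
    - [1, [9, 0, 0], [0, 0, 0]]

```text
time_s: 9.45
ee_pos: [580.5, -0.9, 66.9]
ee_rot: [180.0, -0.0, -73.5]
force: [0.6, -0.3, 0.3]
gripper_width: 0.5
```

Emit:
drive_tool:
  series:
    - [1, [1, 0, 0], [0, 0, 0]]
    - [1, [2, 0, 0], [0, 0, 0]]
    - [1, [3, 0, 0], [0, 0, 0]]
    - [1, [4, 0, 0], [0, 0, 0]]
    - [1, [5, 0, 0], [0, 0, 0]]

```text
time_s: 9.95
ee_pos: [581.9, -5.6, 66.9]
ee_rot: [180.0, 0.0, -73.5]
force: [0.1, 1.4, 0.0]
gripper_width: 0.2
```

Emit:
drive_tool:
  series:
    - [1, [1, 0, 0], [0, 0, 0]]
    - [1, [2, 0, 0], [0, 0, 0]]
    - [1, [2, 0, 0], [0, 0, 0]]
    - [1, [-2, 0, 0], [0, 0, 0]]
    - [1, [-12, 0, 0], [0, 0, 0]]

```text
time_s: 10.45
ee_pos: [578.6, 5.7, 66.9]
ee_rot: [-180.0, -0.0, -73.5]
force: [-1.1, -0.0, 0.7]
gripper_width: 0.4
```

Emit:
drive_tool:
  series:
    - [1, [-20, 0, 0], [0, 0, 0]]
    - [1, [-50, 0, -20], [0, 0, 0]]
    - [1, [-90, 0, -40], [0, 0, 0]]
    - [1, [-130, 0, -60], [0, 0, 0]]
    - [1, [-150, 0, -60], [0, 0, 0]]

```text
time_s: 10.95
ee_pos: [536.2, 153.3, 129.9]
ee_rot: [-179.7, 0.0, -73.3]
force: [0.8, 0.2, 0.4]
gripper_width: 0.6
```

```bash
python3 look.py e top side
```

```text
top offset [-2.13887608 -0.25473076] 46.0625 653
side offset [-2.11961746  1.43746185] 41.0 464
11.05 [534.90391632 152.57963906 127.73884395] [-1.79918460e+02  3.07956732e-02 -7.32181626e+01] [-0.32768863 -0.54330944 -0.08150325]
```

View pics/v_e.png

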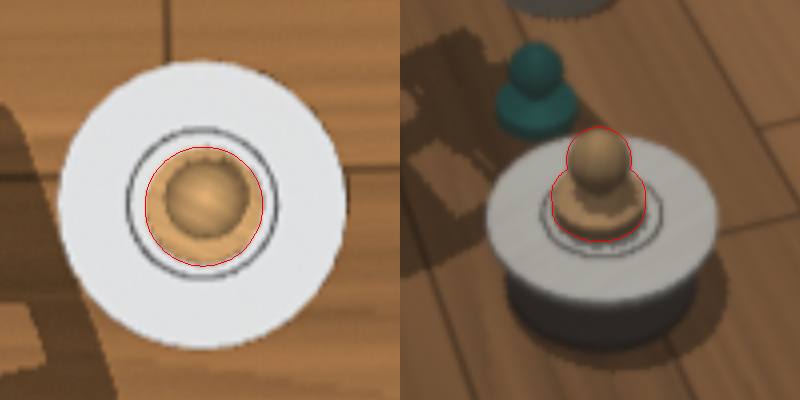

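The finial is now about 2 mm off centre, upright, with about 5 mm of clearance inside the ring. I'll let the arm settle, check stillness and the bystanders, then hand in.

Emit:
drive_tool:
  series:
    - [1, [0, 0, -15], [0, 0, 0]]
    - [1, [0, 0, -30], [0, 0, 0]]
    - [1, [0, 0, -30], [0, 0, 0]]
    - [1, [0, 0, -30], [0, 0, 0]]
    - [1, [0, 0, -30], [0, 0, 0]]

```text
time_s: 11.55
ee_pos: [535.2, 149.1, 155.8]
ee_rot: [179.9, -0.0, -73.5]
force: [-0.9, -0.5, 0.4]
gripper_width: 0.2
```

```bash
python3 look.py f top side; python3 - <<'E'
import cv2,numpy as np
a=cv2.imread('pics/top0.png');b=cv2.imread('pics/top_f.png')
for nm,(x0,y0,x1,y1) in dict(jar=(405,130,455,180),spare=(395,220,435,258),tape=(115,140,175,195)).items():
    print(nm,cv2.absdiff(a,b)[y0:y1,x0:x1].mean())
a=cv2.imread('pics/top_e.png');print('still',cv2.absdiff(a,b)[180:212,270:320].mean())
E
```

```text
top offset [-2.13887608 -0.25473076] 46.0625 653
side offset [-1.96703911  1.22818375] 42.8125 461
11.65 [535.27874738 149.25486907 155.94381189] [ 1.79892192e+02 -4.18956146e-03 -7.34730204e+01] [-0.09638652 -0.05490415 -0.00894515]
jar 13.6176
spare 12.042105263157895
tape 27.217777777777776
still 0.8789583333333333
```

View pics/top_f.png

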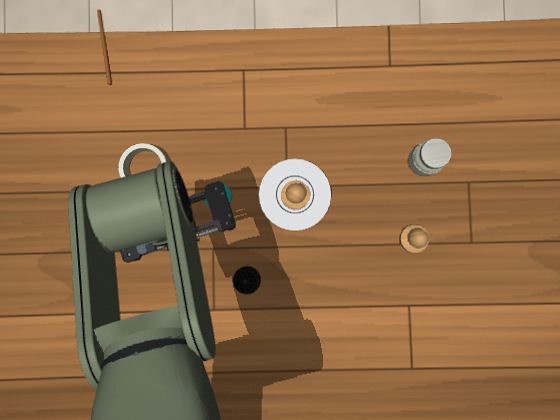

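The picture shows the finial inside the ring at (295,194). The jar (432,155), spare (415,238) and tape roll (145,167) are where they were. The differences in those patches are consistent with a lighting change plus the arm covering part of the tape.

```bash
python3 -c "
from workcell import env
print(env.job_done())"
```

```text
the job is handed in; nothing more can be done
None
```

I nudged the beech finial into the ring with slow pushes of the shut fingertips at its foot flare, and handed the job in at about 11.7 s. It took two pushes: a main one of about 22 mm and a corrective tap of about 4 mm.

- **Position:** the last fits put it 2.2 mm (top view) and 2.3 mm (side view) from the ring centre. The whole 56 mm flare is inside the 70 mm ring with nearly 5 mm to spare.
- **Standing and clear:** it is upright and did not move between the last two looks. The robot is about 200 mm away, touching nothing. Wrist force readings stayed below about 1.5 N, close to the sensor's noise.
- **Bystanders:** the jar, spare finial and tape roll look unmoved. The pixel-difference check on them was inconclusive because the image brightness changed and the arm partly covered the tape, so I judged this by eye.
- **Disagreements:** the two views differed by 1.5–2.5 mm in the finial's y. Matching both views put its underside at about 63–64 mm instead of the stated 60 mm, which is roughly the calibration error, so I used 60 mm. My first fit of the disc was about 1 px off, and I corrected it before moving.

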